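# Make up two sets of spice tins

### The arm

A 6-joint arm with a two-finger parallel gripper is mounted at the origin on a cart in front of the work surface, level with it; the furniture and walls round the work are solid. World frame = base frame: x ahead of the robot, y to its left, z up, the work surface at z = 0. Lengths are in m, angles in rad, forces in N, time in s.
With the tool pointing down it reaches from about 0.325 to 0.925 m from the base axis. Payload 3.1 kg.
Tool frame: the origin (TCP) lies on the centre line of the jaws, within the pads' length; the fingertips stand manip.nose_length ahead of it and the grasp point (between the pads) lies 3 mm ahead of it (manip.nose_length is the distance from the TCP to the fingertips, in m); z points along the fingers, y is the direction in which the jaws open and shut (so a half turn about z gives the same grasp; the last joint's range is limited). The gripper opens to 85 mm and grips with 20 to 120 N. Pads are 22 mm wide; open, the fingers measure 114 mm over their backs; the gripper's body (76 mm by 85 mm) begins 54 mm behind the grasp point. The pads swing forward as they close: fully open they stand 13 mm farther back than shut.
Start: joints at [-1.336, 0.217, 1.613, -0, 1.311, -0.112], TCP at [0.212, -0.588, 0.253] pointing down, gripper open.
Joint ranges: [-2.75, 2.75], [-0.78, 2.1], [0.31, 2.55], [-1.13, 4.27], [0.13, 2.63], [-2.58, 2.58]. Speed limits (rad/s): [2.79, 2.79, 3.14, 3.14, 3.14, 3.14].

### API

Orientations are given as a unit quaternion [x, y, z, w].
In Python, from workcell import manip gives the robot as it stands.
- The arm moves only by the shell command python3 -m jog 'ROWS' [OPENING]. ROWS is JSON, a list of rows, each a list of 2 entries, a list of its own where there are three numbers: the shift along the world's x, y, z in m, then the turn about the world's z in rad. In form: [[[dx, dy, dz], roll], ...]. A call has 1 to 5 rows; each row is the pose to reach, as a shift and turn from the pose commanded when the call began; what a row does not reach only later rows make up. A row lasts 1/10 s, in which the tool goes at most 50 mm and 8.59 degrees, less where a joint would pass 70% of its speed; a pose out of reach is approached as far as the arm can. A call with a gripper value outside its range is refused whole. OPENING is the finger opening in m, from 0 to 0.0854, set as the call begins (- or left out, the last holds). The fingers move at their own pace and stop on an object; the grip force is fixed at half the most. Time passes only in rows, so rows that repeat a pose let the fingers close. It gives the time, the measured TCP pose, the force and the opening at its end, in the units of the state.
- manip.get_state(): the state, without advancing time (a new reading comes with each control period).
- manip.get_image(name): name is "scene" or "top"; returns a dict with "image" (384x512x3 uint8, red, green, blue), "depth" (384x512 float32, m along the optical axis (not along the pixel's ray), 0 where there is no reading), "fx", "fy", "cx", "cy" (pixels), "k1" (the pictures are not rectified: a ray, as slopes to the right and down, at radius r is drawn at 1 + k1 r^2 times it, then the intrinsics apply), "position" and "orientation" of the camera in the world. Camera axes: x right, y up, looking along -z (the intrinsics and any distortion apply to the point x, -y, -z); pixel columns grow to the right and rows downward; lengths in m; the calibration is good to about 2 mm. A picture is of the moment at which its call begins.
- manip.sign_off(): hands the job in, once; it reports no verdict.
Trained networks look in a picture, given as the dict that the camera call returned (one of the last four; its "shot" number tells which), for a name from the list of things; names that differ only in an ending like _2 or _b are one class to them, and where a whole thing is asked for, a point or a joint stands for the part that bears it (a point fixed in the world has none). Each returns a list of dicts, best first, with "p" (0 to 1); they miss things now and then, are a little off and sometimes report something else, mostly with a low value. They report only what shows in the picture. A call takes as long as a camera call. They do not tell look-alikes from the thing itself.
- manip.find_in(picture, thing): "rect" ([left, top, width, height] in pixels, round what is visible of it).
- manip.tip_of(picture, thing): "uv" ([column, row] in pixels: a listed point, or the origin of a listed thing).
The state is a dict: "time": time; "joint_pos": joint angles; "joint_vel": joint speeds; "effort": joint torques, N m; "ee_pos": TCP position; "eef_rot": TCP orientation; "force": force on the tool from outside, world axes, zero at the start; "moment": the same for the moment, N m; "finger_gap": finger opening in m.
Only numpy, scipy, OpenCV 4.12 (cv2) and the standard library are available. Lean on these libraries where they do the work, as an engineer would, in place of code of your own. Each camera call takes 0.05 s, during which the arm holds its last target.

### The job

The wooden box and the white tray each hold one tin already, and two more tins stand on the table between them. Add these two so that the box and the tray each hold one brown-labelled grey tin and one blue tin, standing upright on the floor side by side, then shut the box's lid fully. Keep all tins upright, set them down rather than dropping them, and leave the two glass jars at the back where they are.

Things in the scene. Friction and masses are not known exactly. Their poses are not given: they have to be found in the camera images.
- brown_1_center (a point): Centre (half-way up) of one of two alike: grey metal tin with a grey lid and a plain brown label round part of its side (seen from the bare side it is all grey); z axis up along the tin. 49 mm across, 72 mm tall, 120 to 200 g. At the start it stands in the box or on the tray, the other kind's first tin in the other of these.
- blue_1_center (a point): Centre (half-way up) of one of two alike: blue tin with a blue lid; z axis up along the tin. 49 mm across, 72 mm tall, 120 to 200 g. At the start it stands in the box or on the tray, the other kind's first tin in the other of these.
- brown_2_center (a point): Centre (half-way up) of one of two alike: grey metal tin with a grey lid and a plain brown label round part of its side (seen from the bare side it is all grey); z axis up along the tin. 49 mm across, 72 mm tall, 120 to 200 g. At the start it stands on the bare table top between the box and the tray.
- blue_2_center (a point): Centre (half-way up) of one of two alike: blue tin with a blue lid; z axis up along the tin. 49 mm across, 72 mm tall, 120 to 200 g. At the start it stands on the bare table top between the box and the tray.
- box: Open-topped light wooden box, fixed to the table: 156 (x) by 180 mm (y) outside, 86 mm high, walls and floor 6 mm thick, no divider. Origin at the centre of its underside; x axis points to its back, where the lid is hinged along the rim. Turned by up to 0.2 rad, left or right on the table. Two tins fit side by side in y (centres at about y = +43 and -43 mm); the tin already inside stands at about one of these two points.
- lid (a joint): Angle of the box's lid (rad): 0 shut flat on the rim, 1.57 upright; starts open at 1.6 to 1.85, leaning back, and stays where it is left. Pushed from behind towards the front and down it shuts; the hinge is moderately stiff: about 2 to 3 N at the free edge move it.
- lid_hinge (a point): Middle of the lid's hinge line, at the top of the box's back rim, 86 mm above the table; the line runs along the box's y axis.
- lid_handle (a point): Head of the brass knob on the lid's outer face (top face when shut). The lid is a wooden plate 156 mm from hinge to free edge, 180 mm wide, 8 mm thick; the knob's axis lies 126 mm from the hinge line, half-way along the width; the knob is 28 mm across and stands about 45 mm out from the outer face.
- tray: Shallow white tray, fixed to the table on the other side from the box: 130 (x) by 160 mm (y) outside, 16 mm high, walls and floor 6 mm thick; origin at the centre of its underside; turned by up to 0.3 rad. Two tins fit side by side in y (centres at about y = +38 and -38 mm); the tin already on it stands at about one of these two points.
- preserve_jar_center (a point): A bystander: glass jar of pale preserves with a grey lid, 68 mm across, 148 mm tall, at the back of the table; the point lies on its axis 60 mm above its underside.
- empty_jar_center (a point): A bystander: empty glass jar with a grey lid, 68 mm across, 120 mm tall, at the back of the table; the point lies on its axis 60 mm above its underside.
Things that resemble listed ones, but are neither listed nor needed, are in the scene too. Leave any green look-alike of the part that bears blue_2_center alone.

How it is judged:
At the end, for the whole second after the job is handed in: Box and tray each hold one brown-labelled and one blue tin, upright (within 0.15 rad) on the floor, centres inside (box 55 by 70 mm, tray 45 by 60 mm from its middle); lid shut (under 0.06 rad); both jars within 30 mm of their places (((x of brown_1_center in the frame of box between -0.055 and 0.055 m and y of brown_1_center in the frame of box between -0.07 and 0.07 m and x of brown_2_center in the frame of tray between -0.045 and 0.045 m and y of brown_2_center in the frame of tray between -0.06 and 0.06 m) or (x of brown_2_center in the frame of box between -0.055 and 0.055 m and y of brown_2_center in the frame of box between -0.07 and 0.07 m and x of brown_1_center in the frame of tray between -0.045 and 0.045 m and y of brown_1_center in the frame of tray between -0.06 and 0.06 m)) and ((x of blue_1_center in the frame of box between -0.055 and 0.055 m and y of blue_1_center in the frame of box between -0.07 and 0.07 m and x of blue_2_center in the frame of tray between -0.045 and 0.045 m and y of blue_2_center in the frame of tray between -0.06 and 0.06 m) or (x of blue_2_center in the frame of box between -0.055 and 0.055 m and y of blue_2_center in the frame of box between -0.07 and 0.07 m and x of blue_1_center in the frame of tray between -0.045 and 0.045 m and y of blue_1_center in the frame of tray between -0.06 and 0.06 m)) and value of joint lid below 0.06 rad and height (world z) of each of brown_1_center, blue_1_center, brown_2_center, blue_2_center below 0.05 m and angle between each of brown_1_center, blue_1_center, brown_2_center, blue_2_center's own z axis and vertical below 0.15 rad and distance of each of preserve_jar_center, empty_jar_center from where it was at the start of the episode below 0.03 m); the robot touches nothing.
It fails at once if a tin is tipped by more than 0.6 rad (angle between any of brown_1_center, blue_1_center, brown_2_center, blue_2_center's own z axis and vertical above 0.6 rad).
It fails at once if a tin is dropped (moves at more than 0.6 m/s out of the fingers) ((contact force between brown_1 and the fingers below 0.1 N and linear speed of brown_1 above 0.6 m/s) or (contact force between blue_1 and the fingers below 0.1 N and linear speed of blue_1 above 0.6 m/s) or (contact force between brown_2 and the fingers below 0.1 N and linear speed of brown_2 above 0.6 m/s) or (contact force between blue_2 and the fingers below 0.1 N and linear speed of blue_2 above 0.6 m/s)).
It fails at once if a glass jar is moved from its place (distance of any of preserve_jar_center, empty_jar_center from where it was at the start of the episode above 0.03 m).
It also fails if it takes over 72 s, if anything falls off the work surface, if the arm or the gripper's body presses on something with over 40 N, if the wrist force passes 120 N, or if a joint passes its speed limit or range.

## Working session

There is one attempt and no reset: what is moved stays moved. The work goes in short steps, Python scripts to look and compute and a shell command to move; the robot and the scene stay as the last step left them, time stands still between calls to the robot, and variables do not carry over. Pictures are saved under pics/ and viewed, and the job is handed in when it is done.

```bash
mkdir -p pics; ls; cat > h.py <<'E'
import numpy as np, cv2
from workcell import manip
from scipy.spatial.transform import Rotation as R
def save(p,name,crop=None,scale=1):
    im=p["image"][:,:,::-1]
    if crop: l,t,w,h=crop; im=im[t:t+h,l:l+w]
    im=cv2.resize(im,None,fx=scale,fy=scale,interpolation=cv2.INTER_CUBIC)
    cv2.imwrite("pics/"+name,im)
def rays(p,uv):
    uv=np.atleast_2d(np.array(uv,float))
    K=np.array([[p["fx"],0,p["cx"]],[0,p["fy"],p["cy"]],[0,0,1]])
    s=cv2.undistortPoints(uv.reshape(-1,1,2),K,np.array([p["k1"],0,0,0,0.])).reshape(-1,2)
    d=np.c_[s[:,0],-s[:,1],-np.ones(len(s))]
    return R.from_quat(p["orientation"]).apply(d)
def at_z(p,uv,z):
    d=rays(p,uv); o=np.array(p["position"])
    return o+d*((z-o[2])/d[:,2])[:,None]
def at_depth(p,uv):
    d=rays(p,uv); uv=np.atleast_2d(uv).astype(int)
    return np.array(p["position"])+d*p["depth"][uv[:,1],uv[:,0]][:,None]
def cloud(p):
    h,w=p["depth"].shape
    u,v=np.meshgrid(np.arange(w),np.arange(h))
    uv=np.c_[u.ravel(),v.ravel()]
    return at_depth(p,uv).reshape(h,w,3)
E
python3 - <<'E'
from h import *
for n in("scene","top"):
    p=manip.get_image(n); save(p,n+"0.png",scale=1.5)
    print(n,p["position"],p["shot"])
    for t in ["brown_1_center","blue_1_center","box","lid_hinge","lid_handle","tray","preserve_jar_center","empty_jar_center"]:
        r=manip.tip_of(p,t)
        for x in r[:4]: 
            print(t,np.round(x["uv"],1),round(x["p"],2),np.round(at_depth(p,x["uv"])[0],3))
print(manip.get_state(),manip.nose_length)
E
```

```text
pics
scene [-0.10896666  0.5700086   0.87878354] 1
brown_1_center [182.9 295.2] 0.6 [0.441 0.352 0.038]
brown_1_center [358.8 176.8] 0.42 [ 0.429 -0.231  0.08 ]
blue_1_center [174.2 295. ] 0.69 [0.429 0.376 0.075]
blue_1_center [184.6 295.8] 0.54 [ 0.462  0.339 -0.001]
box [366.7 182.5] 0.91 [0.198 0.087 0.396]
lid_hinge [346.7 142.9] 0.69 [ 0.542 -0.302  0.101]
lid_handle [333.6 106.8] 0.68 [ 0.592 -0.282  0.212]
tray [183.8 293.9] 0.58 [0.466 0.339 0.002]
preserve_jar_center [145.8 220.8] 0.88 [0.647 0.321 0.098]
empty_jar_center [233.1 175.2] 0.95 [0.657 0.041 0.086]
top [0.25420334 0.04176894 1.29043583] 2
brown_1_center [344.7 213.2] 0.75 [ 0.458 -0.267  0.077]
brown_1_center [353.9 214.6] 0.6 [ 0.45  -0.295  0.076]
blue_1_center [136.2 242.9] 0.63 [0.454 0.376 0.075]
box [351.5 214.7] 0.67 [ 0.45  -0.287  0.078]
box [350.4 183.3] 0.4 [ 0.545 -0.298  0.095]
box [242.6 160.6] 0.35 [0.66  0.022 0.105]
lid_hinge [352.  183.1] 0.96 [ 0.546 -0.305  0.089]
lid_handle [351.4 151.1] 0.76 [ 0.608 -0.285  0.215]
lid_handle [276.6 190.7] 0.64 [ 0.557 -0.07   0.078]
lid_handle [155.3 168.9]
[... 186 characters left out ...]
time': 0.9, 'joint_pos': array([-1.33618786e+00,  2.16925579e-01,  1.61337577e+00, -2.12745789e-05,
        1.31126355e+00, -1.12187565e-01]), 'joint_vel': array([-1.26047199e-03, -9.12774197e-04, -1.58183933e-04, -7.83378124e-04,
        3.84463379e-04, -3.90418765e-06]), 'effort': array([-6.64940853e-04, -3.96884251e+01, -3.04260421e+01, -1.76088247e-04,
        6.40423896e-04, -1.10320659e-06]), 'ee_pos': array([ 0.21245907, -0.58781453,  0.25329705]), 'eef_rot': array([ 9.85003723e-01,  1.72533085e-01, -9.41289962e-06,  1.44806388e-05]), 'force': array([ 0.45156088, -0.7687392 ,  0.45927603]), 'moment': array([0.00446195, 0.03217303, 0.06920289]), 'finger_gap': 0.08562436686878146} 0.022
```

View pics/scene0.png

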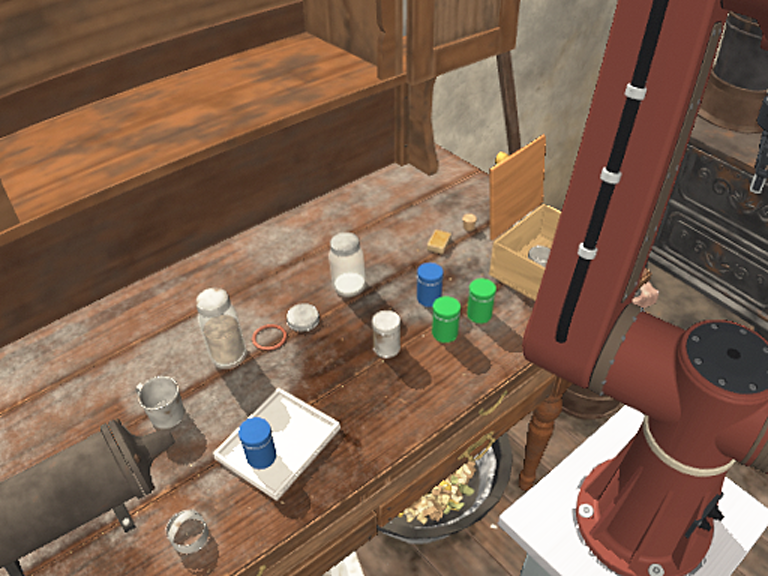

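View pics/top0.png

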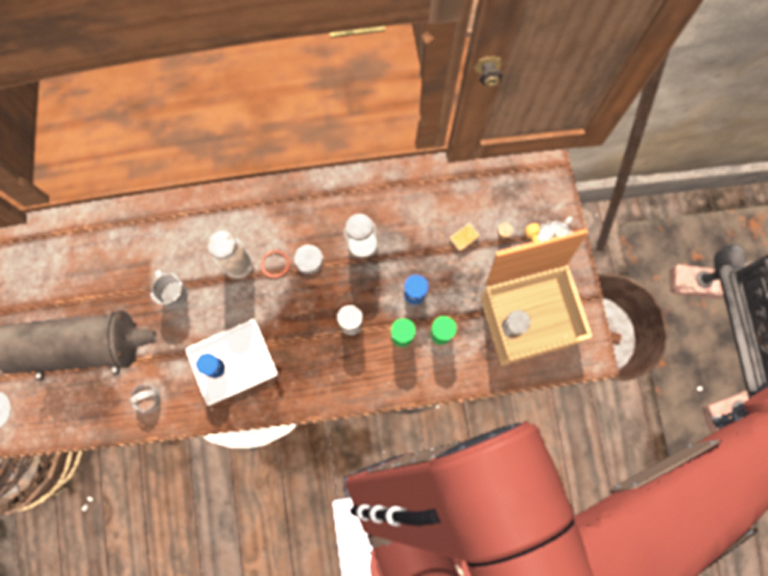

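The candidates, in top0 pixels divided by 1.5, are:
- **Blue:** the tin on the table at (277,192) and the one already on the tray at (140,243). The greens at (268,221) and (295,219) are decoys.
- **Grey:** the tin on the table at (233,214) and the one already in the box at (344,215). The flat grey lid at (205,173) and the jar tops are not tins.

Next I'll measure them and check a close crop.

```bash
python3 - <<'E'
from h import *
p=manip.get_image("top"); c=cloud(p)
s=manip.get_image("scene"); cs=cloud(s)
save(s,"crop_scene.png",(220,150,170,100),4); save(p,"crop_top.png",(110,140,290,120),2.7)
for nm,g in [("blue2",(277,192)),("grey2",(233,214)),("blue1",(139,243)),("grey1",(344,215)),("g1",(268,221)),("g2",(295,219))]:
    g0=at_z(p,g,0.072)[0]
    for n,cc in(("top",c),("scene",cs)):
        m=(np.hypot(cc[...,0]-g0[0],cc[...,1]-g0[1])<0.04)&(cc[...,2]>0.066)&(cc[...,2]<0.09)
        q=cc[m]
        if len(q)<8: print(nm,n,"few"); continue
        (x,y),r=cv2.minEnclosingCircle(q[:,:2].astype(np.float32))
        print(nm,n,len(q),"mean",np.round(q.mean(0),3),"circ",round(x,3),round(y,3),round(r,3))
# box rim
def rect(m,cc,n):
    q=cc[m][:,:2].astype(np.float32); print(n,len(q),cv2.minAreaRect(q))
for n,cc in(("top",c),("scene",cs)):
    m=(cc[...,2]>0.078)&(cc[...,2]<0.094)&(cc[...,0]>0.33)&(cc[...,0]<0.56)&(cc[...,1]<-0.19)&(cc[...,1]>-0.42)
    rect(m,cc,"box "+n)
    m=(cc[...,2]>0.002)&(cc[...,2]<0.022)&(cc[...,0]>0.33)&(cc[...,0]<0.6)&(cc[...,1]>0.22)&(cc[...,1]<0.46)&((p if n=="top" else s)["image"].min(-1)>150)
    rect(m,cc,"tray "+n)
    m=(cc[...,2]>0.12)&(cc[...,2]<0.26)&(cc[...,0]>0.5)&(cc[...,0]<0.65)&(cc[...,1]<-0.19)&(cc[...,1]>-0.42)
    print("lid",np.round([cc[m].min(0),cc[m].max(0)],3), m.sum())
E
```

```text
blue2 top 187 mean [ 0.559 -0.073  0.073] circ 0.559 -0.074 0.024
blue2 scene 174 mean [ 0.555 -0.07   0.071] circ 0.557 -0.071 0.027
grey2 top 198 mean [0.513 0.071 0.071] circ 0.513 0.071 0.025
grey2 scene 211 mean [0.51  0.074 0.071] circ 0.51 0.074 0.025
blue1 top 211 mean [0.456 0.371 0.078] circ 0.456 0.373 0.026
blue1 scene 356 mean [0.452 0.374 0.076] circ 0.454 0.375 0.026
grey1 top 217 mean [ 0.454 -0.266  0.078] circ 0.453 -0.26 0.035
grey1 scene 151 mean [ 0.453 -0.261  0.075] circ 0.456 -0.258 0.033
g1 top 196 mean [ 0.471 -0.033  0.072] circ 0.472 -0.033 0.025
g1 scene 207 mean [ 0.468 -0.03   0.072] circ 0.47 -0.032 0.026
g2 top 198 mean [ 0.464 -0.114  0.073] circ 0.465 -0.114 0.024
g2 scene 177 mean [ 0.461 -0.112  0.072] circ 0.462 -0.115 0.026
box top 606 ((0.468352735042572, -0.31176188588142395), (0.16029493510723114, 0.18258260190486908), 7.136714935302734)
tray top 1851 ((0.4900629222393036, 0.34311774373054504), (0.22780534625053406, 0.21891508996486664), 89.9205551147461)
lid [[ 0.539 -0.391  0.12 ]
 [ 0.61  -0.21   0.247]] 1112
box scene 318 ((0.4854443669319153, -0.30622798204421997), (0.12920430302619934, 0.1855163425207138), 6.197054862976074)
tray scene 2465 ((0.49808022379875183, 0.3489534854888916), (0.2075803428888321, 0.16106031835079193), 16.83110809326172)
lid [[ 0.537 -0.39   0.12 ]
 [ 0.609 -0.206  0.243]] 1449
```

View pics/crop_scene.png

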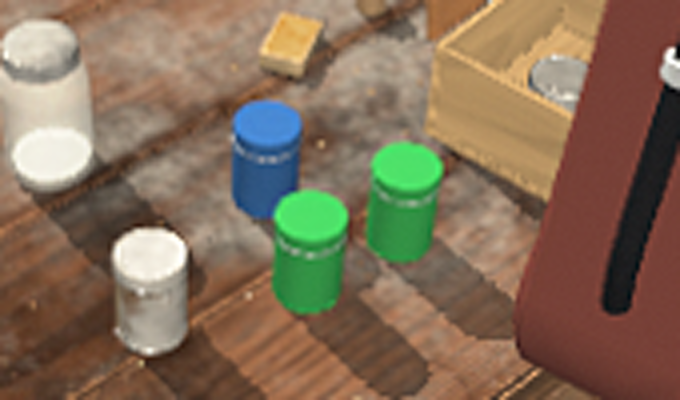

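View pics/crop_top.png

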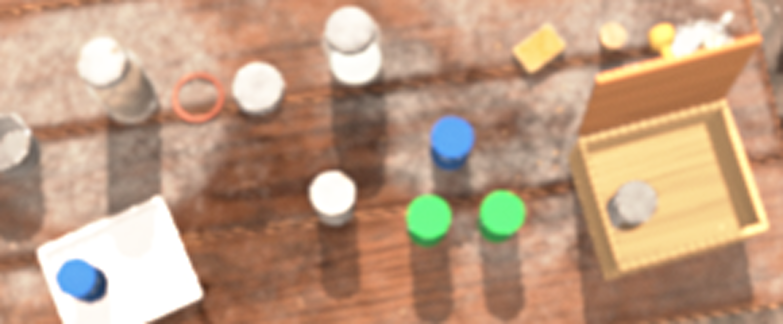

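The only grey tin on the table is at crop_top (333,195), seen from its bare side. The only blue one there is at (452,140), and the greens at (428,218) and (502,214) get left alone. The box already holds grey on its left (+y) and the tray holds blue on its left. So blue_2 goes to the box's right side and brown_2 to the tray's right side. I still need better fits for the tray and box.

```bash
python3 - <<'E'
from h import *
for n in("top","scene"):
    p=manip.get_image(n); c=cloud(p); im=p["image"].astype(int)
    white=(im.min(-1)>185)&(im.max(-1)-im.min(-1)<40)&(c[...,1]>0.22)&(c[...,1]<0.47)&(c[...,0]>0.36)&(c[...,0]<0.6)&(c[...,2]<0.03)
    k,l,st,_=cv2.connectedComponentsWithStats(white.astype(np.uint8)); i=1+np.argmax(st[1:,4]); m=(l==i).astype(np.uint8)
    cn=max(cv2.findContours(m,0,cv2.CHAIN_APPROX_NONE)[0],key=cv2.contourArea).reshape(-1,2)
    q=at_z(p,cn,0.016)[:,:2]
    print(n,"tray",st[i],cv2.minAreaRect(q.astype(np.float32)))
    # lid plane
    lm=(c[...,2]>0.13)&(c[...,2]<0.24)&(c[...,0]>0.5)&(c[...,0]<0.63)&(c[...,1]<-0.22)&(c[...,1]>-0.37)
    q=c[lm]; ctr=np.median(q,0); nn=np.linalg.svd(q-q.mean(0))[2][2]; print("lid ctr",ctr,"normal",nn,"angle from vert",np.arcsin(abs(nn[2])),"yaw",np.arctan(nn[1]/nn[0]))
    # box interior floor and walls z hist; tin in box lid by color
    bm=(c[...,0]>0.41)&(c[...,0]<0.5)&(c[...,1]>-0.30)&(c[...,1]<-0.225)&(im.max(-1)-im.min(-1)<35)&(c[...,2]>0.06)
    k,l,st,ce=cv2.connectedComponentsWithStats(bm.astype(np.uint8))
    if k>1:
        i=1+np.argmax(st[1:,4]); q=c[l==i]; print("grey1",len(q),q.mean(0),at_z(p,ce[i],0.078))
    print(manip.find_in(p,"box")[:2],manip.find_in(p,"tray")[:2])
p=manip.get_image("top"); c=cloud(p)
save(p,"boxcrop.png",(310,140,100,110),6)
save(p,"traycrop.png",(110,200,90,80),6)
E
```

```text
top tray [ 124  213   61   57 1823] ((0.4649747312068939, 0.3369938135147095), (0.1358567625284195, 0.16544806957244873), 16.658096313476562)
lid ctr [ 0.55861504 -0.29285902  0.19612653] normal [-0.96549851 -0.12354703  0.22923515] angle from vert 0.23129184012431078 yaw 0.12727026177028686
grey1 165 [ 0.45374121 -0.26501995  0.07678729] [[ 0.45352831 -0.26470446  0.078     ]]
[{'rect': [318.5, 148.0, 75.0, 96.3], 'p': 0.84}] [{'rect': [123.9, 213.4, 62.4, 54.9], 'p': 0.93}]
scene tray [ 142  259   84   74 2306] ((0.458997517824173, 0.33966585993766785), (0.13453936576843262, 0.16365620493888855), 16.656719207763672)
lid ctr [ 0.55461896 -0.29021137  0.19085914] normal [-0.97757283 -0.11877407  0.17390825] angle from vert 0.1747970187492209 yaw 0.12090632965648826
grey1 134 [ 0.45347085 -0.26238367  0.07446015] [[ 0.45092507 -0.25863115  0.078     ]]
[{'rect': [329.5, 93.9, 45.2, 103.9], 'p': 0.81}, {'rect': [131.6, 192.0, 35.5, 54.3], 'p': 0.24}] [{'rect': [142.8, 258.0, 85.4, 73.1], 'p': 0.86}]
```

View pics/boxcrop.png

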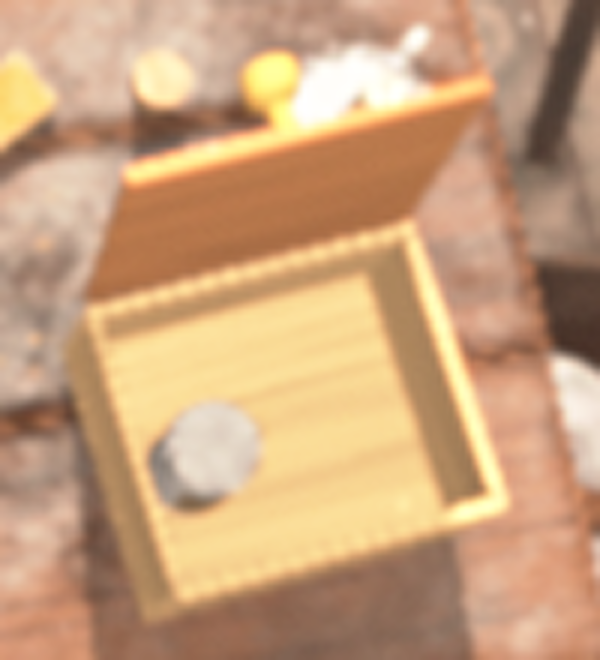

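View pics/traycrop.png

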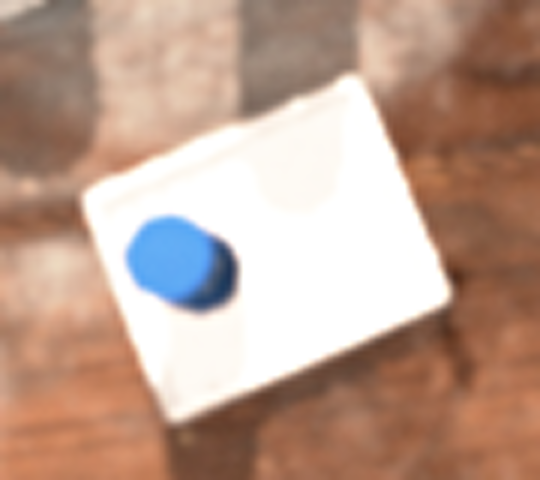

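```bash
python3 - <<'E'
from h import *
p=manip.get_image("top")
px=np.array([[165,612],[508,500],[414,222],[82,312]])/6+[310,140]-0.4
q=at_z(p,px,0.086)[:,:2]; print(q,q.mean(0),cv2.minAreaRect(q.astype(np.float32)))
s=manip.get_state(); x,y=s["ee_pos"][:2]; print(R.from_quat(s["eef_rot"]).as_matrix())
E
```

```text
[[ 0.37470513 -0.22556166]
 [ 0.40510913 -0.41163829]
 [ 0.55642034 -0.39393959]
 [ 0.5326722  -0.21139302]] [ 0.4672267  -0.31063314] ((0.46556270122528076, -0.30975064635276794), (0.1584749072790146, 0.19041329622268677), 7.412173271179199)
[[ 9.40467657e-01  3.39883194e-01 -1.49605006e-05]
 [ 3.39883194e-01 -9.40467655e-01  6.12416810e-05]
 [ 6.74515116e-06 -6.26806430e-05 -9.99999998e-01]]
```

```bash
python3 -m jog '[[[0.02,0.03,0.02],0.09],[[0.043,0.064,0.04],0.18],[[0.066,0.098,0.05],0.27],[[0.09,0.133,0.05],0.36],[[0.115,0.17,0.05],0.45]]' 0.075
python3 -m jog '[[[0.023,0.035,0],0.09],[[0.046,0.07,0],0.18],[[0.069,0.104,0],0.27],[[0.092,0.138,0],0.36],[[0.115,0.172,0],0.45]]'
python3 -m jog '[[[0.023,0.035,0],0.09],[[0.046,0.07,0],0.18],[[0.069,0.104,0],0.27],[[0.092,0.138,0],0.36],[[0.116,0.173,0],0.45]]'
```

```text
time: 1.9
ee_pos: [0.3283, -0.4169, 0.3043]
eef_rot: [0.921, 0.389, 0.0, 0.001]
force: [-0.1, 0.1, 0.1]
finger_gap: 0.0749
time: 2.4
ee_pos: [0.4432, -0.2443, 0.3036]
eef_rot: [0.811, 0.585, 0.0, 0.0]
force: [-0.0, -0.7, 0.4]
finger_gap: 0.075
time: 2.9
ee_pos: [0.5592, -0.0713, 0.3035]
eef_rot: [0.66, 0.751, 0.0, 0.0]
force: [-0.1, -1.5, -0.2]
finger_gap: 0.0751
```

```bash
python3 -m jog '[[[-0.001,-0.001,-0.045],0],[[-0.001,-0.001,-0.09],0],[[-0.001,-0.001,-0.13],0],[[-0.001,-0.001,-0.16],0],[[-0.001,-0.001,-0.17],0]]' 
python3 - <<'E'
from h import *
s=manip.get_image("scene"); save(s,"a_s.png",(220,100,170,140),4)
t=manip.get_image("top"); save(t,"a_t.png",(200,140,170,120),4)
E
```

```text
time: 3.4
ee_pos: [0.5544, -0.0729, 0.129]
eef_rot: [0.661, 0.75, -0.002, -0.004]
force: [-1.3, 1.3, -1.3]
finger_gap: 0.0756
```

View pics/a_s.png

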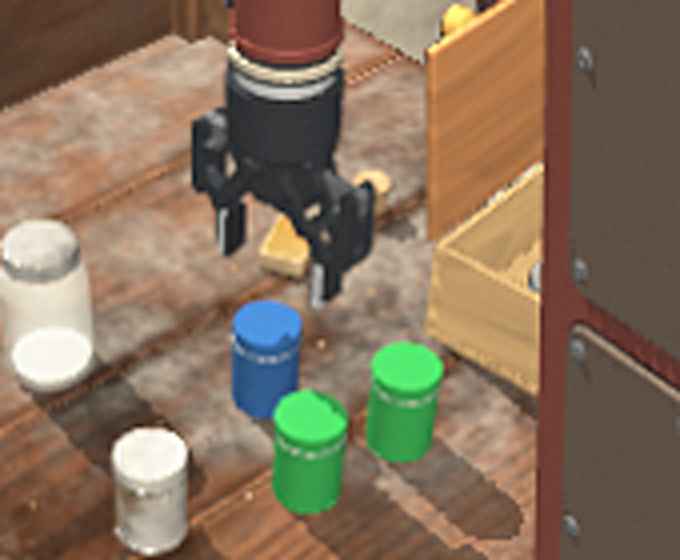

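View pics/a_t.png

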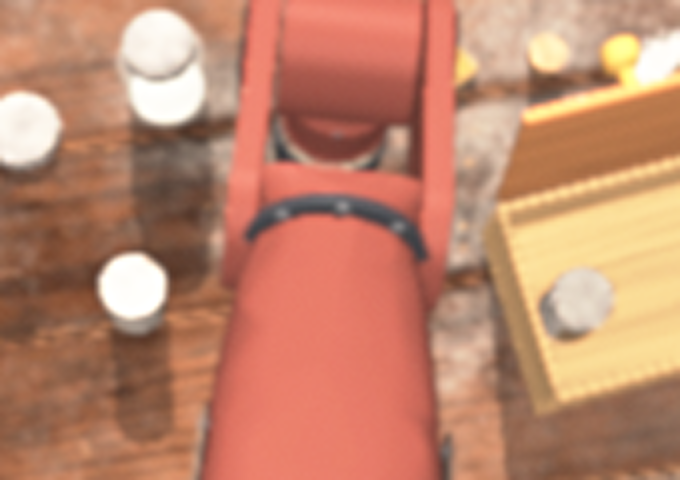

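```bash
cat >> h.py <<'E'
def proj(p,X):
    X=R.from_quat(p["orientation"]).inv().apply(np.atleast_2d(X)-np.array(p["position"]))
    a=X[:,:2]/-X[:,2:]; a[:,1]*=-1
    r2=(a**2).sum(1,keepdims=True); a=a*(1+p["k1"]*r2)
    return a*[p["fx"],p["fy"]]+[p["cx"],p["cy"]]
E
python3 - <<'E'
from h import *
s=manip.get_image("scene"); st=manip.get_state(); e=st["ee_pos"]; print(e)
print((proj(s,[e,e+[0,0,-.022],e+[.04,.005,-.015],e-[.04,.005,.015],[.558,-.0725,.072],[.558,-.0725,.036]])-[220,100])*4)
E
```

```text
[ 0.55775596 -0.07390284  0.13369522]
[[271.62248151 249.74058868]
 [270.49681589 274.63012899]
 [226.91915209 241.82367491]
 [316.26304782 292.6114172 ]
 [266.80663319 318.7248354 ]
 [265.09553897 356.52800968]]
```

The projected TCP and tin axis match what the picture shows, so I'll descend and grip.

```bash
python3 -m jog '[[[0,0.001,-0.025],0],[[0,0.001,-0.05],0],[[0,0.001,-0.07],0],[[0,0.001,-0.08],0],[[0,0.001,-0.08],0]]'
python3 -m jog '[[[0,0,0],0],[[0,0,0],0],[[0,0,0],0],[[0,0,0],0],[[0,0,0],0]]' 0.03
python3 -m jog '[[[0,0,0],0],[[0,0,0.005],0],[[0,0,0.01],0],[[0,0,0.02],0],[[0,0,0.03],0]]'
```

```text
time: 4.05
ee_pos: [0.5579, -0.073, 0.0538]
eef_rot: [0.661, 0.75, 0.0, 0.0]
force: [0.2, -0.2, -0.1]
finger_gap: 0.0751
time: 4.55
ee_pos: [0.5595, -0.0733, 0.0556]
eef_rot: [0.661, 0.75, 0.001, 0.002]
force: [0.1, 0.5, 7.3]
finger_gap: 0.0475
time: 5.05
ee_pos: [0.5568, -0.0726, 0.0835]
eef_rot: [0.661, 0.75, -0.0, -0.001]
force: [0.2, 0.6, -2.0]
finger_gap: 0.0476
```

```bash
python3 -m jog '[[[-0.015,-0.01,0.03],0],[[-0.035,-0.025,0.06],0],[[-0.058,-0.045,0.09],0],[[-0.08,-0.07,0.105],0],[[-0.086,-0.105,0.105],0]]'
python3 -m jog '[[[0,-0.04,0],0],[[0,-0.08,0],0],[[0,-0.12,0],0],[[0,-0.15,0],0],[[0,-0.17,0],0]]'
python3 -m jog '[[[0,-0.0065,0],0],[[0,-0.0065,0],0]]'
python3 - <<'E'
from h import *
t=manip.get_image("top"); save(t,"b_t.png",(290,120,130,130),4.5)
s=manip.get_image("scene"); save(s,"b_s.png",(270,80,200,150),4)
print(manip.get_state()["ee_pos"])
E
```

```text
time: 5.55
ee_pos: [0.4714, -0.1783, 0.1921]
eef_rot: [0.661, 0.751, 0.001, 0.003]
force: [0.5, 0.3, -2.2]
finger_gap: 0.0476
time: 6.05
ee_pos: [0.4712, -0.3501, 0.1891]
eef_rot: [0.662, 0.75, -0.0, 0.001]
force: [-0.5, -0.3, -1.9]
finger_gap: 0.0475
time: 6.25
ee_pos: [0.4714, -0.3543, 0.1883]
eef_rot: [0.662, 0.75, 0.0, -0.0]
force: [-0.4, 0.5, -2.3]
finger_gap: 0.0475
[ 0.47137873 -0.35278947  0.18799822]
```

View pics/b_t.png

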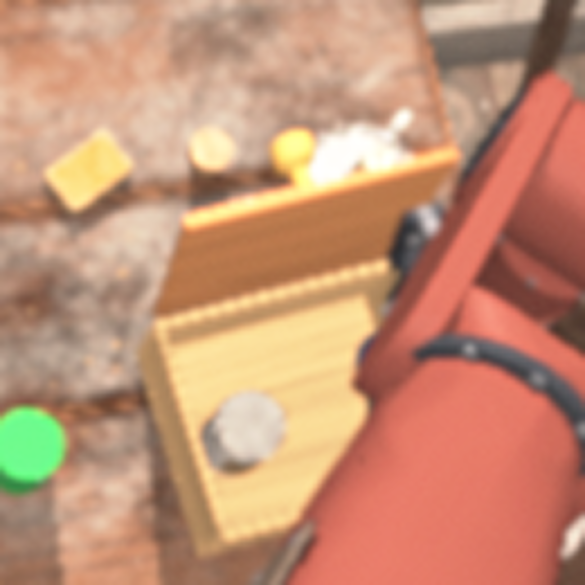

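View pics/b_s.png

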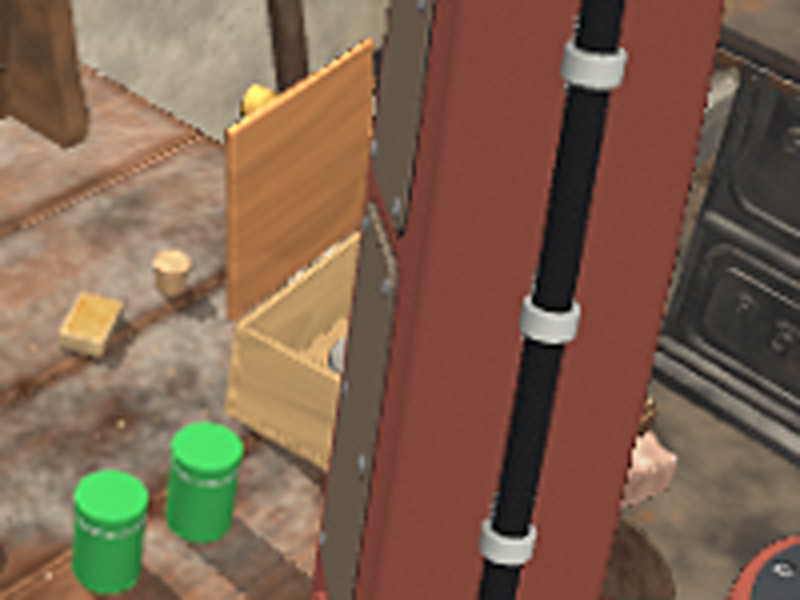

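```bash
python3 -m jog '[[[0.0005,-0.001,-0.025],0],[[0.0005,-0.001,-0.055],0],[[0.0005,-0.001,-0.085],0],[[0.0005,-0.001,-0.11],0],[[0.0005,-0.001,-0.118],0]]'
python3 -m jog '[[[0,0,-0.002],0],[[0,0,-0.004],0],[[0,0,-0.005],0],[[0,0,-0.006],0]]'
```

```text
time: 6.85
ee_pos: [0.4701, -0.3516, 0.0669]
eef_rot: [0.66, 0.751, 0.0, -0.004]
force: [-0.7, -0.1, -1.4]
finger_gap: 0.0474
time: 7.25
ee_pos: [0.4729, -0.3561, 0.0659]
eef_rot: [0.661, 0.75, -0.0, 0.001]
force: [0.6, 0.1, -2.4]
finger_gap: 0.0475
```

```bash
python3 -m jog '[[[0,0,-0.001],0],[[0,0,-0.002],0],[[0,0,-0.003],0],[[0,0,-0.003],0]]'
python3 -m jog '[[[0,0,-0.001],0],[[0,0,-0.002],0],[[0,0,-0.002],0]]'
```

```text
time: 7.65
ee_pos: [0.472, -0.3555, 0.0616]
eef_rot: [0.661, 0.75, -0.0, 0.0]
force: [-0.9, -0.4, 0.4]
finger_gap: 0.0479
time: 7.95
ee_pos: [0.4721, -0.3556, 0.0616]
eef_rot: [0.661, 0.75, -0.0, -0.0]
force: [-4.6, 2.7, 11.1]
finger_gap: 0.0474
```

The tin is on the floor (11 N up). Releasing.

```bash
python3 -m jog '[[[0,0,0.0015],0],[[0,0,0.0015],0],[[0,0,0.0015],0],[[0,0,0.0015],0]]' 0.068
python3 -m jog '[[[0,0,0.005],0],[[0,0,0.015],0],[[0,0,0.035],0],[[0,0,0.065],0],[[0,0,0.1],0]]'
python3 -m jog '[[[0,0.03,0.02],0],[[0,0.07,0.03],0.04],[[0,0.11,0.03],0.08],[[0,0.155,0.03],0.12],[[0.01,0.2,0.03],0.165]]'
python3 - <<'E'
from h import *
t=manip.get_image("top"); save(t,"c_t.png",(290,120,130,130),4.5)
E
```

```text
time: 8.35
ee_pos: [0.4719, -0.3552, 0.0605]
eef_rot: [0.661, 0.75, 0.0, -0.0]
force: [-0.3, -0.5, 0.6]
finger_gap: 0.0679
time: 8.85
ee_pos: [0.4713, -0.3547, 0.1614]
eef_rot: [0.661, 0.75, 0.0, -0.001]
force: [0.6, 0.2, -0.2]
finger_gap: 0.068
time: 9.35
ee_pos: [0.4814, -0.154, 0.1919]
eef_rot: [0.597, 0.802, 0.0, 0.001]
force: [1.0, 0.3, -0.0]
finger_gap: 0.0682
```

View pics/c_t.png

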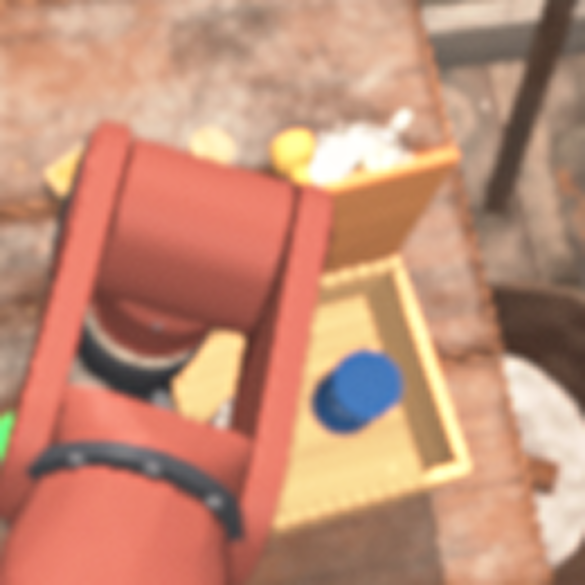

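The blue tin stands upright in the right half of the box at (365,390). Next is the grey tin.

```bash
python3 -m jog '[[[0.006,0.045,0],0],[[0.012,0.09,0],0],[[0.018,0.135,0],0],[[0.025,0.18,0],0],[[0.03,0.215,0],0]]' 0.075
python3 -m jog '[[[0,0.0115,-0.02],0],[[0,0.0115,-0.05],0],[[0,0.0115,-0.07],0],[[0,0.0115,-0.07],0]]'
python3 - <<'E'
from h import *
s=manip.get_image("scene"); save(s,"d_s.png",(180,100,170,140),4)
e=manip.get_state()["ee_pos"]; print(e)
print((proj(s,[e,e+[.04,.0116,-.015],e-[.04,.0116,.015],[.5115,.0725,.072]])-[180,100])*4)
E
```

```text
time: 9.9
ee_pos: [0.5124, 0.062, 0.192]
eef_rot: [0.597, 0.802, 0.001, 0.001]
force: [1.3, -0.9, 1.1]
finger_gap: 0.0751
time: 10.3
ee_pos: [0.5094, 0.0714, 0.1182]
eef_rot: [0.597, 0.802, -0.002, -0.003]
force: [-0.4, -0.9, -0.6]
finger_gap: 0.0749
[0.51090156 0.07120387 0.12004221]
[[310.74895813 395.43097894]
 [257.85852203 387.4875555 ]
 [365.83014583 438.25772921]
 [309.40733189 449.37550894]]
```

View pics/d_s.png

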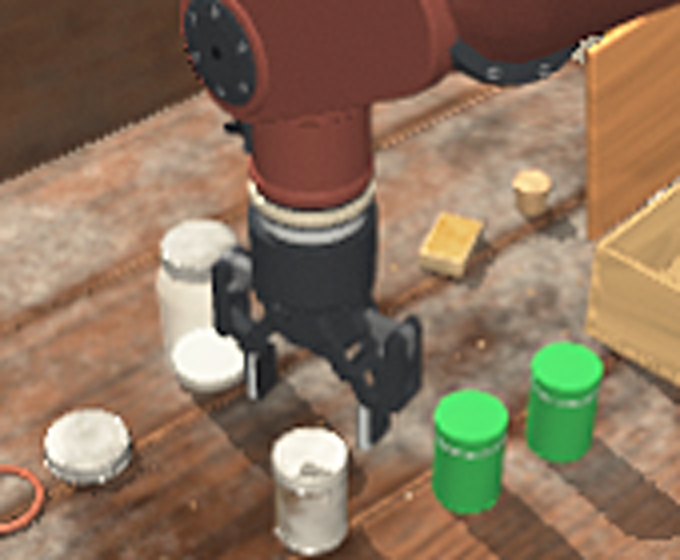

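```bash
python3 -m jog '[[[0,0.001,-0.025],0],[[0,0.001,-0.05],0],[[0,0.001,-0.064],0],[[0,0.001,-0.067],0],[[0,0.001,-0.067],0]]'
python3 -m jog '[[[0,0,0],0],[[0,0,0],0],[[0,0,0],0],[[0,0,0],0],[[0,0,0],0]]' 0.03
python3 -m jog '[[[0,0,0.003],0],[[0,0,0.01],0],[[0,0,0.025],0],[[0,0,0.05],0],[[0,0,0.08],0]]'
```

```text
time: 10.85
ee_pos: [0.5126, 0.072, 0.0545]
eef_rot: [0.597, 0.802, 0.0, 0.0]
force: [0.5, 0.3, 0.7]
finger_gap: 0.0752
time: 11.35
ee_pos: [0.5137, 0.0722, 0.0555]
eef_rot: [0.597, 0.802, 0.001, 0.001]
force: [-0.1, 0.1, 5.8]
finger_gap: 0.0466
time: 11.85
ee_pos: [0.5098, 0.0722, 0.1329]
eef_rot: [0.597, 0.802, -0.001, -0.002]
force: [0.8, -0.6, -1.8]
finger_gap: 0.047
```

```bash
python3 -m jog '[[[-0.007,0.04,0],0],[[-0.014,0.08,0],0],[[-0.021,0.125,0],0],[[-0.029,0.17,0],0],[[-0.036,0.21,0],0]]'
python3 -m jog '[[[-0.002,0.015,0],0],[[-0.002,0.02,0],0],[[-0.002,0.02,0],0]]'
python3 - <<'E'
from h import *
s=manip.get_image("scene"); save(s,"e_s.png",(100,160,200,150),4)
e=manip.get_state()["ee_pos"]; print(e)
q=lambda z:(proj(s,[[.474,.302,z]])-[100,160])*4
print(q(0.006),q(0.078),(proj(s,[e])-[100,160])*4)
E
```

```text
time: 12.35
ee_pos: [0.4746, 0.2839, 0.1335]
eef_rot: [0.597, 0.802, -0.0, -0.0]
force: [-0.3, 0.5, -1.8]
finger_gap: 0.0472
time: 12.65
ee_pos: [0.4737, 0.3019, 0.1334]
eef_rot: [0.597, 0.802, -0.001, 0.0]
force: [0.9, 0.9, -2.5]
finger_gap: 0.0465
[0.47388094 0.3011961  0.13342329]
[[377.95154159 491.56518764]] [[363.67482728 418.74153616]] [[353.12072409 356.70085746]]
```

View pics/e_s.png

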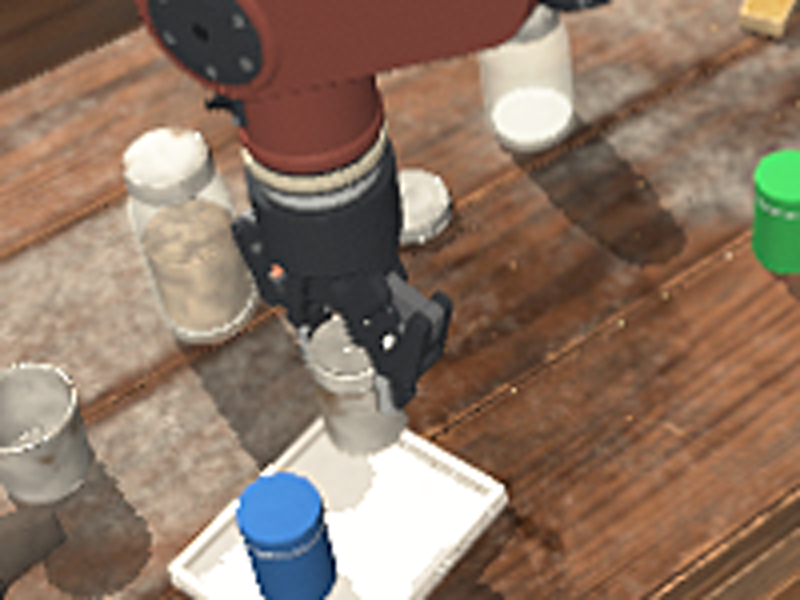

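```bash
python3 -m jog '[[[0,0,-0.02],0],[[0,0,-0.04],0],[[0,0,-0.055],0],[[0,0,-0.064],0],[[0,0,-0.068],0]]'
python3 -m jog '[[[0,0,-0.001],0],[[0,0,-0.002],0],[[0,0,-0.002],0]]'
```

```text
time: 13.2
ee_pos: [0.4735, 0.3011, 0.0646]
eef_rot: [0.598, 0.802, -0.001, -0.0]
force: [0.7, 0.3, -2.7]
finger_gap: 0.047
time: 13.5
ee_pos: [0.4746, 0.3025, 0.0646]
eef_rot: [0.597, 0.802, 0.001, 0.0]
force: [-0.1, -0.0, -2.3]
finger_gap: 0.0469
```

```bash
python3 -m jog '[[[0,0,-0.001],0],[[0,0,-0.002],0],[[0,0,-0.003],0],[[0,0,-0.003],0]]'
```

```text
time: 13.9
ee_pos: [0.4742, 0.3024, 0.0615]
eef_rot: [0.597, 0.802, 0.0, 0.0]
force: [-2.2, 1.4, 3.1]
finger_gap: 0.0469
```

```bash
python3 -m jog '[[[0,0,-0.001],0],[[0,0,-0.001],0]]'
```

```text
time: 14.1
ee_pos: [0.4742, 0.3025, 0.0615]
eef_rot: [0.597, 0.802, -0.0, -0.0]
force: [-3.8, -1.4, 8.8]
finger_gap: 0.0469
```

```bash
python3 -m jog '[[[0,0,0.001],0],[[0,0,0.001],0],[[0,0,0.001],0],[[0,0,0.001],0]]' 0.07
python3 -m jog '[[[0,0,0.005],0],[[0,0,0.02],0],[[0,0,0.05],0],[[0,0,0.09],0],[[0,0,0.135],0]]'
python3 -m jog '[[[0,-0.04,0.04],0],[[0,-0.09,0.08],0],[[0,-0.135,0.11],0],[[0,-0.18,0.13],0],[[0,-0.22,0.13],0]]' 0
python3 - <<'E'
from h import *
t=manip.get_image("top"); save(t,"f_t.png",scale=1.5)
s=manip.get_image("scene"); save(s,"f_s.png",scale=1.5)
for n,p in(("t",t),("s",s)):
    c=cloud(p)
    for x in np.arange(.58,1.0,.03):
        m=(c[...,0]>x)&(c[...,0]<x+.03)&(c[...,1]>-.38)&(c[...,1]<-.12)&(p["depth"]>0)
        if m.sum()>3: print(n,round(x,2),m.sum(),np.round(np.percentile(c[m][:,2],[2,50,98]),3))
E
```

```text
time: 14.5
ee_pos: [0.4739, 0.3021, 0.0605]
eef_rot: [0.597, 0.802, -0.0, -0.0]
force: [0.6, 0.6, -0.4]
finger_gap: 0.0698
time: 15.0
ee_pos: [0.4732, 0.3018, 0.1972]
eef_rot: [0.597, 0.802, -0.001, -0.0]
force: [0.4, -0.3, 0.8]
finger_gap: 0.0702
time: 15.5
ee_pos: [0.4751, 0.0927, 0.3289]
eef_rot: [0.597, 0.803, 0.003, 0.003]
force: [0.6, -0.4, 0.7]
finger_gap: 0.0003
t 0.58 408 [-0.004  0.002  0.221]
t 0.61 401 [-0.004  0.001  0.006]
t 0.64 796 [-0.004  0.003  0.668]
t 0.67 12969 [0.002 0.612 0.754]
t 0.7 715 [-0.004  0.002  0.674]
t 0.73 669 [-0.004  0.001  0.673]
t 0.76 637 [-0.005  0.001  0.403]
t 0.79 594 [-0.005  0.001  0.401]
t 0.82 600 [-0.004  0.001  0.401]
t 0.85 332 [-0.004  0.001  0.403]
t 0.88 54 [-0.004  0.003  0.404]
s 0.58 378 [-0.005 -0.001  0.218]
s 0.61 361 [-0.005 -0.001  0.004]
s 0.64 482 [-0.005 -0.     0.026]
s 0.67 349 [-0.005 -0.     0.386]
s 0.7 410 [-0.006 -0.001  0.002]
s 0.73 401 [-0.006 -0.002  0.002]
s 0.76 364 [-0.006 -0.002  0.002]
s 0.79 294 [-0.006 -0.002  0.002]
s 0.82 169 [-0.006 -0.002  0.002]
s 0.85 210 [-0.005 -0.001  0.043]
s 0.88 446 [-0.005  0.064  0.238]
s 0.91 154 [-0.006 -0.001  0.227]
s 0.94 146 [-0.005 -0.002  0.002]
s 0.97 1575 [-0.002  0.115  0.207]
```

View pics/f_t.png

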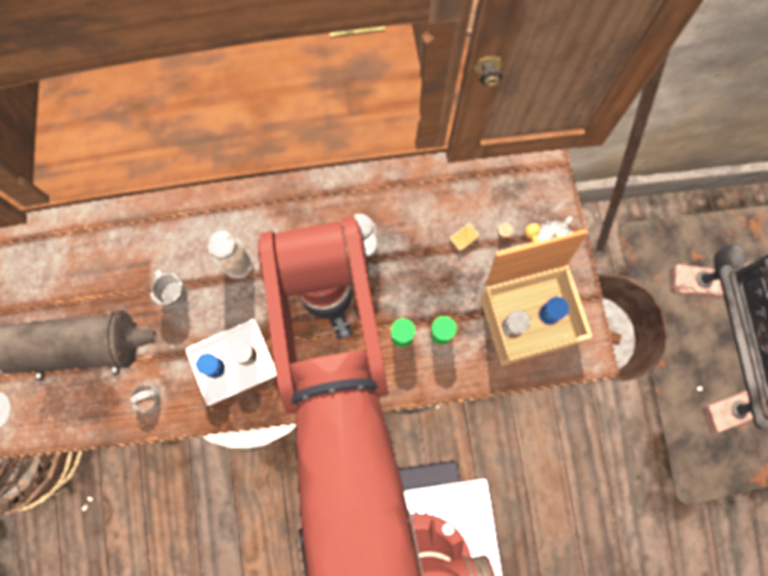

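View pics/f_s.png

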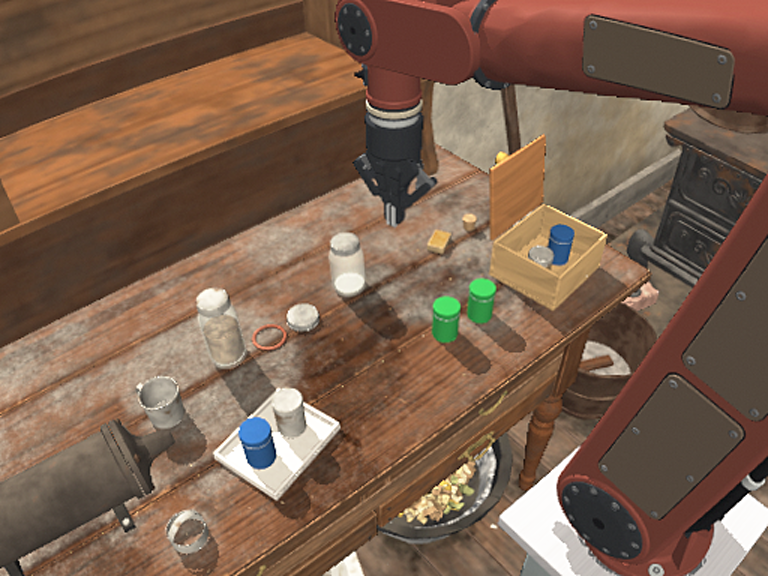

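All four tins are placed. Before reaching behind the lid I'll check how far the cabinet overhangs and how big the wrist is.

```bash
python3 - <<'E'
from h import *
t=manip.get_image("top"); s=manip.get_image("scene")
e=manip.get_state()["ee_pos"]
for n,p in(("t",t),("s",s)):
    c=cloud(p); v=p["depth"]>0
    m=v&(abs(c[...,0]-e[0])<.2)&(abs(c[...,1]-e[1])<.12)&(c[...,2]>.3)
    q=c[m]
    for z in np.arange(.3,.8,.04):
        a=q[(q[:,2]>z)&(q[:,2]<z+.04)]
        if len(a)>5: print(n,"arm z",round(z,2),len(a),"x ahead",np.round(a[:,0].max()-e[0],3),"y",np.round([a[:,1].min()-e[1],a[:,1].max()-e[1]],3))
    m=v&(c[...,0]>.55)&(c[...,2]>.28)
    q=c[m]
    for y in np.arange(-.6,.1,.06):
        a=q[(q[:,1]>y)&(q[:,1]<y+.06)]
        if len(a)>20:
            print(n,"cab y",round(y,2),len(a),"xmin",round(np.percentile(a[:,0],1),3),"zmin",round(np.percentile(a[:,2],1),3),"zmin near x<.73",np.round(np.percentile(a[a[:,0]<.73][:,2],[1,50]),3) if (a[:,0]<.73).sum()>5 else None)
E
```

```text
t arm z 0.34 13 x ahead -0.022 y [-0.026 -0.001]
t arm z 0.38 130 x ahead -0.03 y [-0.034 -0.007]
t arm z 0.42 89 x ahead -0.012 y [-0.041  0.026]
t arm z 0.46 186 x ahead 0.0 y [-0.043  0.03 ]
t arm z 0.5 176 x ahead -0.01 y [-0.039  0.025]
t arm z 0.54 132 x ahead -0.022 y [-0.03   0.034]
t arm z 0.58 266 x ahead 0.037 y [-0.067  0.037]
t arm z 0.62 3711 x ahead 0.04 y [-0.068  0.055]
t arm z 0.66 3431 x ahead -0.038 y [-0.067  0.047]
t cab y -0.42 1231 xmin 0.676 zmin 0.394 zmin near x<.73 [0.394 0.618]
t cab y -0.36 2873 xmin 0.676 zmin 0.395 zmin near x<.73 [0.395 0.615]
t cab y -0.3 2762 xmin 0.677 zmin 0.396 zmin near x<.73 [0.396 0.614]
t cab y -0.24 2990 xmin 0.677 zmin 0.394 zmin near x<.73 [0.394 0.621]
t cab y -0.18 3376 xmin 0.653 zmin 0.395 zmin near x<.73 [0.394 0.653]
t cab y -0.12 3932 xmin 0.676 zmin 0.394 zmin near x<.73 [0.391 0.624]
t cab y -0.06 2718 xmin 0.678 zmin 0.391 zmin near x<.73 [0.387 0.754]
t cab y -0.0 3011 xmin 0.677 zmin 0.391 zmin near x<.73 [0.387 0.757]
t cab y 0.06 3181 xmin 0.678 zmin 0.392 zmin near x<.73 [0.388 0.767]
s arm z 0.3 168 x ahead 0.011 y [-0.013  0.012]
s arm z 0.34 465 x ahead 0.045 y [-0.021  0.025]
s arm z 0.38 754 x ahead 0.058 y [-0.031  0.028]
s arm z 0.42 530 x ahead 0.016 y [-0.031  0.036]
s arm z 0.46 749 x ahead 0.028 y [-0.035  0.036]
s arm z 0.5 761 x ahead 0.027 y [-0.029  0.039]
s arm z 0.54 388 x ahead 0.024 y [-0.006  0.058]
s arm z 0.58 2160 x ahead 0.038 y [-0.02   0.061]
s arm z 0.62 2839 x ahead 0.033 y [-0.048  0.06 ]
s arm z 0.66 672 x ahead -0.103 y [-0.004  0.05 ]
s cab y -0.12 1254 xmin 0.767 zmin 0.398 zmin near x<.73 None
s cab y -0.06 1470 xmin 0.696 zmin 0.388 zmin near x<.73 [0.384 0.399]
s cab y -0.0 1801 xmin 0.696 zmin 0.386 zmin near x<.73 [0.384 0.399]
s cab y 0.06 2045 xmin 0.695 zmin 0.386 zmin near x<.73 [0.384 0.399]
```

```bash
python3 - <<'E'
from h import *
t=manip.get_image("top"); s=manip.get_image("scene")
for n,p in(("t",t),("s",s)):
    c=cloud(p)
    for y0 in(-.25,-.23):
      for z in np.arange(.11,.26,.02):
        m=(abs(c[...,1]-y0)<.012)&(abs(c[...,2]-z)<.01)&(c[...,0]>.5)&(c[...,0]<.64)
        if m.sum(): print(n,y0,round(z,2),m.sum(),np.round(np.percentile(c[m][:,0],[5,50,95]),3))
    print(manip.tip_of(p,"lid_handle")[:2])
save(t,"g_t.png",(310,130,90,90),6.5); save(s,"g_s.png",(310,75,110,130),4.6)
E
```

```text
t -0.25 0.11 20 [0.54  0.542 0.545]
t -0.25 0.13 15 [0.543 0.545 0.546]
t -0.25 0.15 19 [0.545 0.547 0.549]
t -0.25 0.17 19 [0.547 0.549 0.552]
t -0.25 0.19 21 [0.55  0.552 0.554]
t -0.25 0.21 22 [0.553 0.554 0.556]
t -0.25 0.23 21 [0.555 0.557 0.559]
t -0.25 0.25 23 [0.557 0.561 0.565]
t -0.23 0.11 15 [0.538 0.54  0.542]
t -0.23 0.13 18 [0.54  0.542 0.543]
t -0.23 0.15 18 [0.542 0.544 0.547]
t -0.23 0.17 23 [0.544 0.547 0.549]
t -0.23 0.19 18 [0.548 0.55  0.552]
t -0.23 0.21 21 [0.549 0.552 0.554]
t -0.23 0.23 22 [0.552 0.555 0.556]
t -0.23 0.25 23 [0.554 0.558 0.562]
[{'uv': [153.6, 168.2], 'p': 0.72}, {'uv': [355.2, 151.7], 'p': 0.6}]
s -0.25 0.11 27 [0.538 0.54  0.542]
s -0.25 0.13 26 [0.54  0.543 0.545]
s -0.25 0.15 31 [0.543 0.545 0.548]
s -0.25 0.17 30 [0.545 0.548 0.55 ]
s -0.25 0.19 29 [0.548 0.55  0.553]
s -0.25 0.21 33 [0.549 0.553 0.555]
s -0.25 0.23 34 [0.553 0.555 0.558]
s -0.25 0.25 12 [0.554 0.557 0.562]
s -0.23 0.11 27 [0.535 0.538 0.54 ]
s -0.23 0.13 31 [0.537 0.541 0.543]
s -0.23 0.15 24 [0.54  0.542 0.545]
s -0.23 0.17 29 [0.543 0.545 0.547]
s -0.23 0.19 33 [0.545 0.547 0.55 ]
s -0.23 0.21 33 [0.548 0.551 0.553]
s -0.23 0.23 41 [0.55  0.552 0.559]
s -0.23 0.25 8 [0.553 0.555 0.559]
[{'uv': [334.4, 106.5], 'p': 0.57}]
```

View pics/g_t.png

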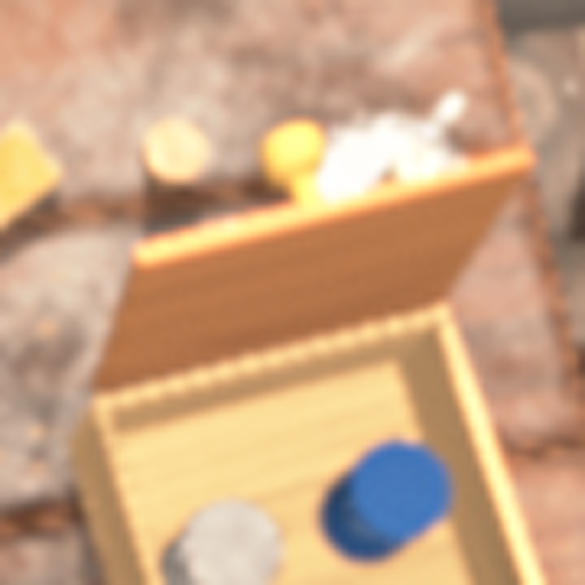

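View pics/g_s.png

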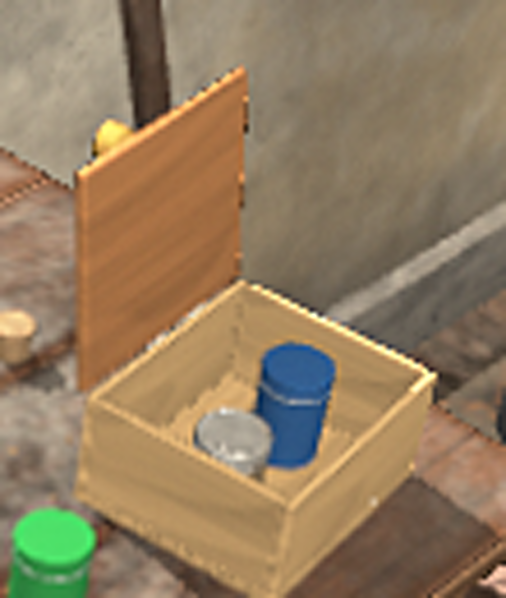

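```bash
python3 -m jog '[[[0,-0.035,-0.01],-0.14],[[0,-0.07,-0.02],-0.28],[[0,-0.105,-0.02],-0.42],[[0,-0.14,-0.02],-0.56],[[0,-0.175,-0.02],-0.7]]'
python3 -m jog '[[[0,-0.03,0],-0.14],[[0,-0.06,0],-0.28],[[0,-0.09,0],-0.42],[[0,-0.12,0],-0.56],[[0,-0.135,0],-0.7]]'
python3 -m jog '[[[0,0,0],-0.14],[[0,0,0],-0.28],[[0,0,0],-0.336],[[0,0,0],-0.336]]'
```

```text
time: 16.4
ee_pos: [0.4739, -0.081, 0.3029]
eef_rot: [0.837, 0.548, -0.0, -0.001]
force: [0.7, -0.0, 1.1]
finger_gap: -0.0
time: 16.9
ee_pos: [0.4743, -0.2169, 0.3029]
eef_rot: [0.974, 0.226, -0.001, -0.0]
force: [-0.0, 0.2, -0.2]
finger_gap: -0.0005
time: 17.3
ee_pos: [0.4744, -0.2149, 0.3029]
eef_rot: [0.998, 0.064, -0.001, -0.001]
force: [0.6, 0.3, -0.4]
finger_gap: 0.0004
```

```bash
python3 -m jog '[[[0.03,-0.005,0],0],[[0.065,-0.01,0],0],[[0.095,-0.012,0],0],[[0.112,-0.013,0],0],[[0.114,-0.013,0],0]]'
python3 - <<'E'
from h import *
s=manip.get_image("scene"); save(s,"h_s.png",(270,30,150,140),4); print(manip.get_state()["ee_pos"])
E
```

```text
time: 17.8
ee_pos: [0.5898, -0.228, 0.3026]
eef_rot: [0.998, 0.065, -0.0, -0.0]
force: [-0.3, 0.3, -0.1]
finger_gap: 0.0
[ 0.58892577 -0.2280643   0.30266793]
```

View pics/h_s.png

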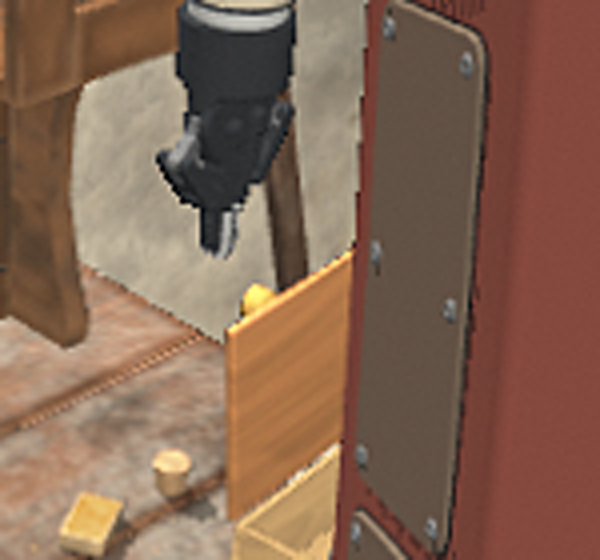

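```bash
python3 -m jog '[[[0,0,-0.02],0],[[0,0,-0.04],0],[[0,0,-0.055],0],[[0,0,-0.066],0],[[0,0,-0.066],0]]'
python3 -m jog '[[[-0.008,-0.001,0],0],[[-0.016,-0.002,0],0],[[-0.024,-0.003,0],0],[[-0.032,-0.004,0],0]]'
python3 - <<'E'
from h import *
s=manip.get_image("scene"); save(s,"i_s.png",(270,30,150,140),4); print(manip.get_state()["ee_pos"])
E
```

```text
time: 18.35
ee_pos: [0.5864, -0.2284, 0.2353]
eef_rot: [0.998, 0.063, -0.002, -0.001]
force: [0.5, 0.2, -0.4]
finger_gap: -0.0
time: 18.75
ee_pos: [0.556, -0.2337, 0.2393]
eef_rot: [0.998, 0.063, 0.001, 0.001]
force: [1.9, -0.1, 1.1]
finger_gap: 0.0001
[ 0.55474054 -0.23373498  0.23888195]
```

View pics/i_s.png

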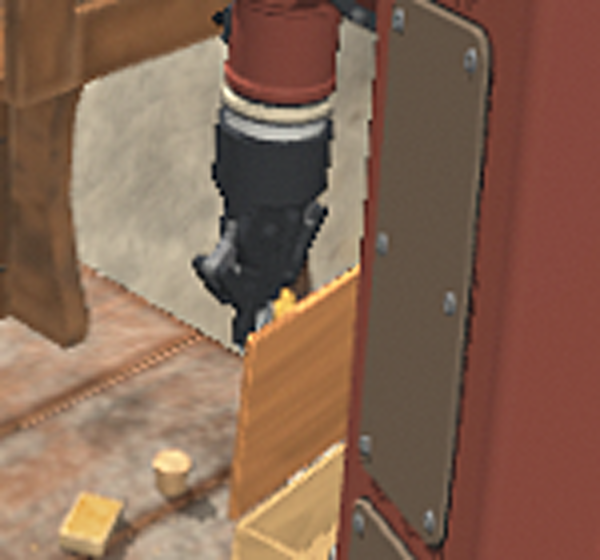

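```bash
python3 -m jog '[[[-0.017,-0.002,-0.003],0],[[-0.034,-0.004,-0.006],0],[[-0.05,-0.006,-0.01],0],[[-0.067,-0.008,-0.014],0],[[-0.067,-0.008,-0.014],0]]'
python3 - <<'E'
from h import *
s=manip.get_image("scene"); save(s,"j_s.png",(270,50,150,140),4); print(manip.get_state()["ee_pos"],manip.get_state()["force"])
E
```

```text
time: 19.3
ee_pos: [0.4867, -0.2411, 0.223]
eef_rot: [0.998, 0.062, -0.001, -0.0]
force: [-0.9, 0.7, 0.1]
finger_gap: 0.0001
[ 0.48790952 -0.24117753  0.22347462] [0.91276853 0.16197986 0.21713254]
```

View pics/j_s.png

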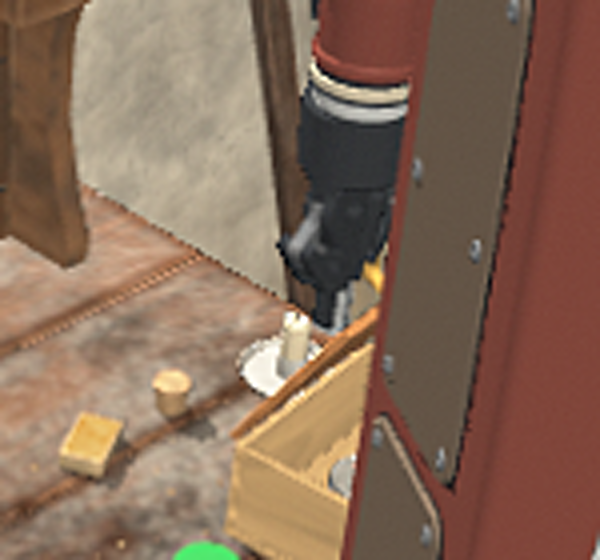

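The lid is coming over, so I'll carry on along the arc.

```bash
python3 -m jog '[[[-0.015,-0.002,-0.008],0],[[-0.03,-0.004,-0.017],0],[[-0.042,-0.005,-0.03],0],[[-0.054,-0.007,-0.043],0],[[-0.054,-0.007,-0.043],0]]'
python3 -m jog '[[[-0.009,-0.001,-0.015],0],[[-0.016,-0.002,-0.031],0],[[-0.02,-0.0025,-0.048],0],[[-0.023,-0.003,-0.06],0],[[-0.023,-0.003,-0.06],0]]'
python3 - <<'E'
from h import *
s=manip.get_image("scene"); save(s,"k_s.png",(270,50,150,140),4); print(manip.get_state()["ee_pos"],manip.get_state()["force"])
t=manip.get_image("top"); save(t,"k_t.png",(290,120,130,130),4.5)
E
```

```text
time: 19.85
ee_pos: [0.4334, -0.2474, 0.179]
eef_rot: [0.998, 0.063, -0.002, -0.001]
force: [-1.4, 0.5, -0.4]
finger_gap: -0.0
time: 20.35
ee_pos: [0.4113, -0.2504, 0.1194]
eef_rot: [0.998, 0.063, -0.001, -0.001]
force: [0.7, -0.0, -0.1]
finger_gap: 0.0001
[ 0.41200798 -0.250874    0.12033841] [ 0.04412148  0.58176848 -0.2179218 ]
```

View pics/k_s.png

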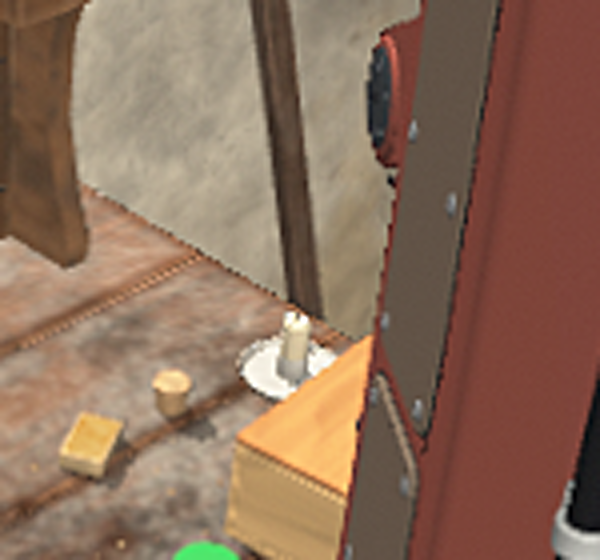

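View pics/k_t.png

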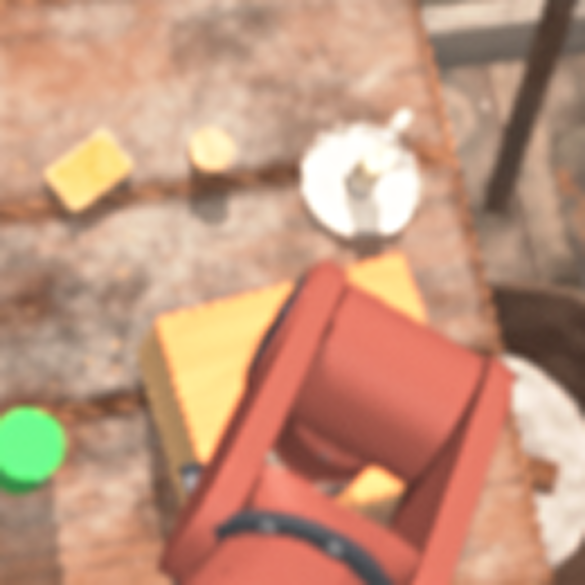

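Nearly shut. I'll press down gently.

```bash
python3 -m jog '[[[0,0,-0.003],0],[[0,0,-0.005],0],[[0,0,-0.005],0]]'
```

```text
time: 20.75
ee_pos: [0.4128, -0.2517, 0.1165]
eef_rot: [0.998, 0.063, 0.001, 0.001]
force: [1.4, -1.1, 1.3]
finger_gap: -0.0002
```

```bash
python3 -m jog '[[[0,0,-0.001],0],[[0,0,-0.002],0],[[0,0,-0.002],0]]'
```

```text
time: 21.05
ee_pos: [0.4129, -0.2518, 0.1163]
eef_rot: [0.998, 0.063, 0.0, 0.0]
force: [-3.3, 2.5, 13.9]
finger_gap: -0.0001
```

The force rose to 13.9 N with the fingertip at z = 0.094, which is where the shut lid's top should be. I'll retract and check everything.

```bash
python3 -m jog '[[[0,0,0.01],0],[[0,0,0.04],0],[[0,0,0.08],0],[[0,0,0.12],0],[[0,0.01,0.16],0]]'
python3 -m jog '[[[0,0.045,0.02],0],[[0,0.09,0.03],0],[[0,0.135,0.03],0],[[0,0.18,0.03],0],[[0,0.22,0.03],0]]'
python3 -m jog '[[[0,0.045,0],0],[[0,0.09,0],0],[[0,0.12,0],0],[[0,0.12,0],0],[[0,0.12,0],0]]'
python3 - <<'E'
from h import *
t=manip.get_image("top"); s=manip.get_image("scene")
save(t,"z_t.png",scale=1.5); save(s,"z_s.png",scale=1.5)
for n,p in(("t",t),("s",s)):
    c=cloud(p)
    u=np.array([.992,.125]); v=np.array([-.125,.992])
    d=c[...,:2]-[.467,-.311]; bx=d@u; by=d@v
    m=(abs(bx)<.07)&(abs(by)<.08)&(c[...,2]>.08)&(c[...,2]<.11)
    m&=~((np.abs(by)<.03)&(bx<-.01)&(bx>-.1))|(c[...,2]<.09)
    A=np.c_[bx[m],by[m],np.ones(m.sum())]; k=np.linalg.lstsq(A,c[m][:,2],rcond=None)[0]; print(n,"lid plane",m.sum(),k)
    u=np.array([.958,.287]); v=np.array([-.287,.958])
    for g in((.455,.374),(.474,.302)):
        mm=(np.hypot(c[...,0]-g[0],c[...,1]-g[1])<.036)&(c[...,2]>.068)&(c[...,2]<.088)
        q=c[mm]; ctr=q.mean(0); w=ctr[:2]-[.463,.338]; print("tray tin",np.round(ctr,3),"in tray",np.round([w@u,w@v],3),len(q))
E
```

```text
time: 21.55
ee_pos: [0.4116, -0.2415, 0.2753]
eef_rot: [0.998, 0.062, -0.0, 0.0]
force: [0.2, -0.2, 1.0]
finger_gap: 0.0002
time: 22.05
ee_pos: [0.4113, -0.0193, 0.304]
eef_rot: [0.998, 0.063, 0.0, -0.0]
force: [0.9, -0.1, -0.3]
finger_gap: -0.0002
time: 22.55
ee_pos: [0.4116, 0.0991, 0.3036]
eef_rot: [0.998, 0.064, -0.0, 0.0]
force: [-0.5, -0.1, -0.8]
finger_gap: 0.0002
t lid plane 1936 [ 0.00407381 -0.00063609  0.09516504]
tray tin [0.456 0.371 0.078] in tray [0.003 0.034] 206
tray tin [0.473 0.301 0.077] in tray [-0.001 -0.038] 203
s lid plane 1252 [-0.00036259 -0.00906088  0.09331163]
tray tin [0.452 0.374 0.076] in tray [-0.     0.037] 345
tray tin [0.47  0.304 0.075] in tray [-0.003 -0.034] 300
```

View pics/z_t.png

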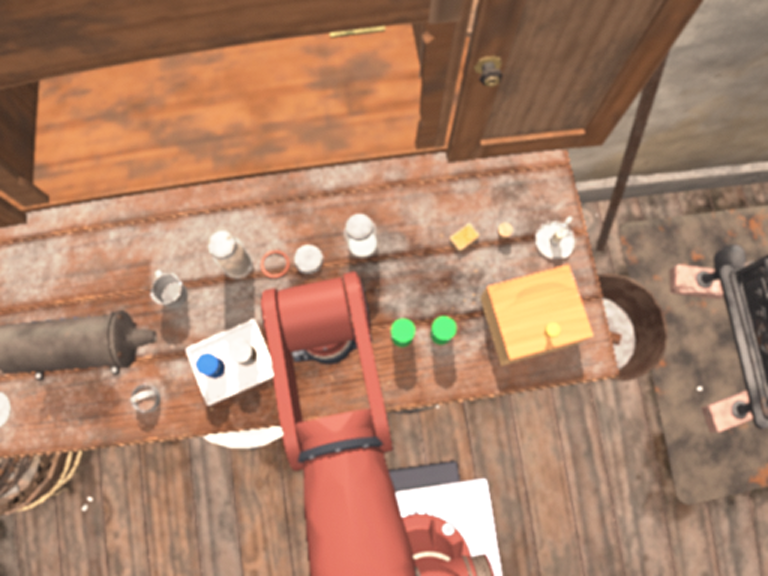

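View pics/z_s.png

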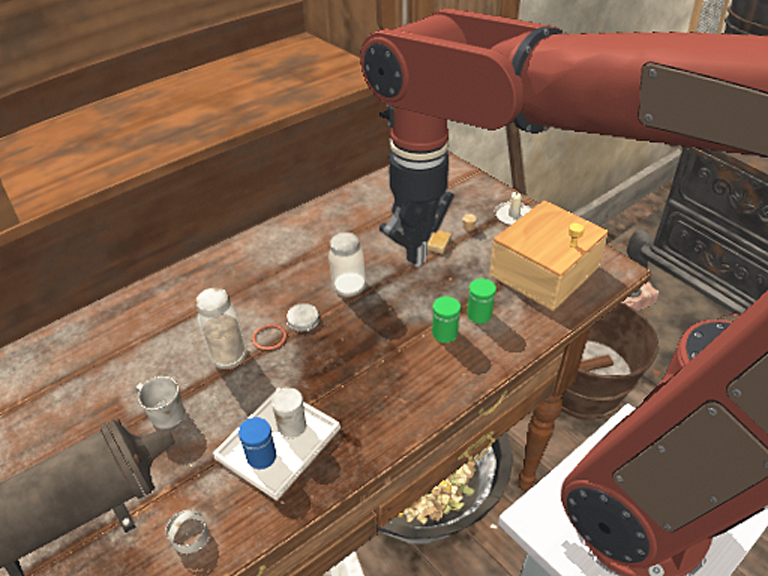

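The lid plane is flat (slope 0.004 rad or less along the box's x) at z ≈ 0.094. Both tray tins are upright and in place, the jars and green tins look unmoved, and the arm is clear of everything. Handing in.

```bash
python3 -c "
from workcell import manip
print(manip.sign_off())"
```

```text
the job is handed in; nothing more can be done
None
```

I put the blue tin from the table on the box's right side next to the grey tin there. The grey tin went on the tray's right side next to the blue one. I then pushed the lid shut from behind, backed the arm off and handed in at about 23 s of the 72 s allowed.

**Last checks:**
- **Lid:** it looks shut. Its top face measures z ≈ 0.094 m with a slope of 0.004 rad or less along the box's x, and it took 13.9 N when pressed closed.
- **Tray tins:** both are upright, at about (0.00, +0.036) and (0.00, -0.036) m in the tray's frame.
- **Box tins:** I saw both standing upright side by side just before shutting the lid, and couldn't see them after that.
- **Surroundings:** the jars and the green tins look unmoved, and the arm touches nothing.

**Not fully confirmed:**
- **Brown label:** neither camera ever showed it. I picked the grey tin because it was the only grey one on the table.
- **Camera agreement:** the two cameras differed by 3–5 mm on tin positions, well inside the tolerances.
- **Lid angle at the start:** my two first plane fits disagreed (0.17 and 0.23 rad past upright). Depth slices gave about 0.125 rad, and I used that for the push.

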